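Hold the wireless electrode upright over the sample beaker

TASK

Draw the electrode with the fat round head out of its slanted holder, turn it upright with its glass tip down, and finish while still holding it there, steady, over the middle of the wide beaker with the tip a few centimetres above the rim. Its shell is thin: squeeze it gently, with no more than about 15 N. Do not let it touch the beaker, and leave the beaker, the other electrodes and everything else on the bench where they are.

Things in the scene. Friction and masses are not known exactly. Their poses are not given: they have to be found in the camera images.
- probe: Electrode to hold: a round rod 165 mm long, 0.1 kg: clear glass shaft, 12 mm in diameter, 110 mm long, then a blue plastic head 26 mm in diameter, 55 mm long, the fattest of the three. Origin: tip of the shaft; z runs along the rod from tip to head (head at z = 110 to 165 mm). It starts in any one of the holder's sockets with up to 3 degrees of play, 35 mm of shaft bare below the head.
- probe_head (a point): Middle of the fat head, on the rod's axis, 137.5 mm from the tip; axes as probe.
- holder: Fixed holder: white block 235 mm wide (y) on a grey foot 140 x 251 mm. Three sockets 75 mm apart along y, 15 mm square, 75 mm deep, lean 0.70 rad from vertical: heads point up and to the holder's -x side (towards the robot), 115 to 165 mm above the bench. Rods come out along their own axis. Origin: on the bench below the middle socket's floor (34 mm up); z up.
- slim_probe: Another electrode in the holder, same shaft, with a slim round blue head 15 mm in diameter and 35 mm long. Origin and axes as probe. To be left alone.
- flat_probe: Another electrode in the holder, same shaft, with a flat paddle-shaped blue head 30 by 10 mm, 36 mm long over all. Origin and axes as probe. To be left alone.
- beaker: The wide sample beaker: open white plastic cup, mouth 74 mm across, 85 mm high, wall 3 mm, standing loose on the bench. Origin: centre of its underside; z up; the centre of the mouth is at z = 85 mm.
- tall_beaker: Narrow open white plastic beaker, 44 mm across, 110 mm high. Origin: centre of its underside. Not the target.
- flask: Glass conical flask, 76 mm across the foot, 110 mm high. Origin: centre of its underside.
- vial_a: Small capped vial, 28 mm across, 50 mm high. Origin: centre of its underside.
- vial_b: A second such vial.
- dish: Closed clear dish, 90 mm across, 16 mm high. Origin: centre of its underside.
- jar: Jar with an orange cap, 60 mm across, 75 mm high. Origin: centre of its underside.
There are look-alikes about, which are no part of the job. Leave any yellow look-alike of the beaker alone. What is shaped like the tall_beaker but purple is not meant.

How it is judged:
On the way:
1. the fat-headed electrode is gripped and drawn clear of its socket (distance of probe from where it was at the start of the episode above 0.08 m and contact force between probe and the fingers above 0.5 N and contact force between probe and holder below 0.05 N), for 0.1 s.
At the end, for the whole second after the job is handed in: The gripper holds the fat-headed electrode still, clear of all else, upright within 9 degrees, tip down; the tip is within 22 mm of the beaker's centre line and 10 to 100 mm above its rim; the beaker, the other electrodes and all bystanders are within 15 mm of their starts (angle between probe's own z axis and vertical below 0.16 rad and horizontal distance between probe and beaker below 0.022 m and z of probe in the frame of beaker between 0.095 and 0.185 m and contact force between probe and the fingers above 0.5 N and linear speed of probe below 0.02 m/s and angular speed of probe below 0.15 rad/s and contact force between probe and beaker below 0.05 N and contact force between probe and holder below 0.05 N and contact force between probe and tall_beaker below 0.05 N and contact force between probe and flask below 0.05 N and contact force between probe and slim_probe below 0.05 N and contact force between probe and flat_probe below 0.05 N and angle between beaker's own z axis and vertical below 0.05 rad and distance of each of slim_probe, flat_probe, beaker, tall_beaker, flask, vial_a, vial_b, dish, jar from where it was at the start of the episode below 0.015 m); the arm keeps its last pose, push and grip.
It fails at once if the electrode is squeezed by each finger with more than 20 N (40 N over both) (contact force between probe and the fingers above 40 N).
It fails at once if the electrode knocks the beaker (contact force between probe and beaker above 0.5 N).
It fails at once if another electrode is disturbed (moved more than 15 mm) (distance of any of slim_probe, flat_probe from where it was at the start of the episode above 0.015 m).
It fails at once if the beaker or a bystander is disturbed (moved more than 15 mm) (distance of any of beaker, tall_beaker, flask, vial_a, vial_b, dish, jar from where it was at the start of the episode above 0.015 m).
It also fails if it takes over 48 s, if anything falls off the work surface, if the arm or the gripper's body presses on something with over 40 N, if the wrist force passes 120 N, or if a joint passes its speed limit or range.

ROBOT

A 6-joint arm with a two-finger parallel gripper is mounted at the origin on the work surface. World frame = base frame: x ahead of the robot, y to its left, z up, the work surface at z = 0. Lengths are in m, angles in rad, forces in N, time in s.
With the tool pointing down it reaches from about 0.4 to 0.825 m from the base axis. Payload 7 kg.
Tool frame: the origin (TCP) lies at the very end of the fingers, on their centre line; the grasp point (between the pads) lies 19 mm behind it; z points along the fingers, y is the line along which they close (so a half turn about z gives the same grasp; the last joint's range is limited). The gripper opens to 88 mm and grips with 3 to 60 N. Pads are 19 mm wide; open, the fingers measure 130 mm over their backs; the gripper's body (78 mm by 193 mm) begins 47 mm behind the grasp point.
Start: joints at [-1.024, 0.359, 0.012, 0, -1.224, -0.288], TCP at [0.173, -0.653, 0.2] pointing down, gripper open.
Joint ranges: [-3.07, 3.07], [-1.43, 2.12], [-1.02, 1.25], [-3.03, 1.67], [-3.05, -0], [-3.03, 3.03]. Speed limits (rad/s): [2.39, 2.39, 3.01, 3.14, 3.14, 3.14].

INTERFACE

Orientations are given as [roll, pitch, yaw] about the fixed x, y, z axes, in that order (R = Rz(yaw) Ry(pitch) Rx(roll)).
In Python, from station import arm gives the robot as it stands.
- The arm moves only by the tool step_arm, never from a script. Its argument "rows" is a list of rows, each a list of 5 numbers: the shift along the world's x, y, z in m, then the turn about the world's z in rad, then the finger opening in m, from 0 to 0.0876. In form: [[x, y, z, spin, gripper], ...]. A call has 1 to 20 rows; each row is the pose to reach, as a shift and turn from the pose commanded when the call began; what a row does not reach only later rows make up. A row lasts 1/10 s, in which the tool goes at most 50 mm and 8.59 degrees, less where a joint would pass 70% of its speed; a pose out of reach is approached as far as the arm can. A call with a gripper value outside its range is refused whole. The fingers move at their own pace and stop on an object; "newtons" is the grip in N (left out, the last holds). Time passes only in rows, so rows that repeat a pose let the fingers close. It gives the time, the measured TCP pose, the force, the opening and the grip force at its end, in the units of the state.
- arm.get_state(): the state, without advancing time (a new reading comes with each control period).
- arm.grab_frame(name): name is "scene" or "side" or "wrist"; returns a dict with "color" (400x640x3 uint8, blue, green, red), "vfov" (degrees; the focal length in pixels is half the picture's height over the tangent of half this angle, whatever the lens; pixels are square), "cx", "cy" (the principal point, pixels), "rvec" (rotation vector, rad) and "tvec" (3), from world to camera coordinates, as OpenCV has them. Camera axes: x right, y down, z forward; pixel columns grow to the right and rows downward; lengths in m; the calibration is good to about 2 mm. A picture is of the moment at which its call begins. There is no depth.
- arm.job_done(): hands the job in; it is judged then, once.
The state is a dict: "t": time; "q": joint angles; "qd": joint speeds; "joint_efforts": joint torques, N m; "eef_pos": TCP position; "ee_rot": TCP orientation; "force": force on the tool from outside, world axes, zero at the start; "moment": the same for the moment, N m; "width": finger opening in m; "gripper_force": force on a finger pad.
Only numpy, scipy, OpenCV 4.12 (cv2) and the standard library are available. Lean on these libraries where they do the work, as an engineer would, in place of code of your own. Each camera call takes 0.05 s, during which the arm holds its last target. There are 200 camera calls.

## Working session

There is one attempt and no reset: what is moved stays moved. The work goes in short steps, Python scripts to look and compute and a tool call to move; the robot and the scene stay as the last step left them, time stands still between calls to the robot, and variables do not carry over. Pictures are saved under pics/ and viewed, at most 10 in all, crops included, and the job is handed in when it is done.

Besides the shell and the picture viewer there is one more tool, called after "Call:" as name(argument=value, ...) on one line, values as JSON. step_arm: Moves the arm, as the interface text tells. Its arguments: {"type":"object","properties":{"rows":{"type":"array"},"newtons":{"type":"number"}},"required":["rows"]}

```bash
mkdir -p pics; cat > h.py <<'E'
import numpy as np, cv2, pickle, sys
def grab(names, tag):
    from station import arm
    for n in names:
        f=arm.grab_frame(n); pickle.dump(f,open(f'{n}_{tag}.pkl','wb')); cv2.imwrite(f'pics/{n}_{tag}.png',f['color'])
def load(n,tag): return pickle.load(open(f'{n}_{tag}.pkl','rb'))
def cam(f):
    R=cv2.Rodrigues(np.array(f['rvec'],float))[0]; t=np.array(f['tvec'],float).ravel()
    fl=f['color'].shape[0]/2/np.tan(np.radians(f['vfov'])/2)
    return R,t,fl
def ray(f,uv):
    R,t,fl=cam(f); d=R.T@np.array([(uv[0]-f['cx'])/fl,(uv[1]-f['cy'])/fl,1]); return -R.T@t,d/np.linalg.norm(d)
def onz(f,uv,z):
    o,d=ray(f,uv); return o+d*(z-o[2])/d[2]
def tri(obs):
    A=np.zeros((3,3));b=np.zeros(3)
    for f,uv in obs:
        o,d=ray(f,uv);P=np.eye(3)-np.outer(d,d);A+=P;b+=P@o
    x=np.linalg.solve(A,b); return x,[np.linalg.norm((np.eye(3)-np.outer(ray(f,u)[1],ray(f,u)[1]))@(x-ray(f,u)[0])) for f,u in obs]
def proj(f,p):
    R,t,fl=cam(f); c=R@np.array(p)+t; return np.array([f['cx']+fl*c[0]/c[2],f['cy']+fl*c[1]/c[2]])
E
python3 - <<'E'
from h import *
grab(['scene','side','wrist'],'0')
from station import arm
print(arm.get_state())
for n in ['scene','side','wrist']:
    f=load(n,'0');R,t,fl=cam(f);print(n,-R.T@t,R[2],fl)
E
```

```text
{'t': 0.15, 'q': array([-1.02389667e+00,  3.59236053e-01,  1.13048519e-02, -2.67905847e-04,
       -1.22405755e+00, -2.88097149e-01]), 'qd': array([ 0.00041259, -0.00364456,  0.00347103,  0.000446  , -0.00045254,
        0.00178364]), 'joint_efforts': array([-1.55370526e-03, -5.83275032e+01,  2.93291169e+01,  7.00123340e+00,
        8.86922178e-03, -1.15846292e-04]), 'eef_pos': array([ 0.17263578, -0.65216585,  0.19944213]), 'ee_rot': array([ 3.14037780e+00, -9.73318945e-05, -2.88288128e+00]), 'force': array([ 1.21223137, -0.08678391, -0.02158491]), 'moment': array([ 0.0133215 , -0.00451269, -0.00449373]), 'gripper_force': 0.0, 'width': 0.08760310439217138}
scene [1.30753489 0.14261019 1.03824285] [-0.60634341 -0.16502121 -0.77789181] 468.3553130687819
side [0.08941177 0.75985562 0.75323232] [ 0.46241183 -0.69951676 -0.54484089] 410.06099764493575
wrist [ 0.09536285 -0.67255322  0.38379133] [ 0.28702448  0.0768755  -0.95483355] 276.0532846144507
```

View pics/scene_0.png

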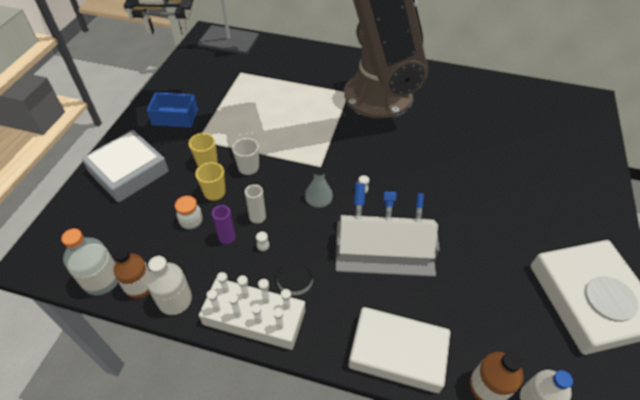

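View pics/side_0.png

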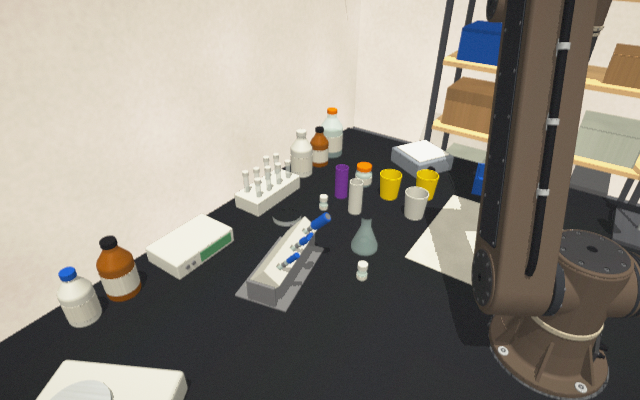

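```bash
python3 - <<'E'
from h import *
s=load('scene','0')['color'];d=load('side','0')['color']
a=cv2.resize(s[165:285,295:455],None,fx=2.5,fy=2.5,interpolation=2);b=cv2.resize(d[195:315,225:385],None,fx=2.5,fy=2.5,interpolation=2)
c=cv2.resize(s[125:225,190:290],(400,300),interpolation=2)[:, :]
c=cv2.resize(s[120:210,200:320],(400,300),interpolation=2); e=cv2.resize(d[150:240,350:470],(400,300),interpolation=2)
cv2.imwrite('pics/crop0.png',np.vstack([np.hstack([a,b]),np.hstack([c,e])]))
for n in ['scene','side']:
    f=load(n,'0');h=cv2.cvtColor(f['color'],cv2.COLOR_BGR2HSV)
    m=cv2.inRange(h,(100,130,60),(125,255,255))
    k,l,st,ce=cv2.connectedComponentsWithStats(m)
    for i in range(1,k):
        if st[i,4]>15:
            r=cv2.minAreaRect(np.argwhere(l==i)[:,::-1].astype(np.float32)); print(n,st[i],ce[i].round(1),[np.round(q,1) for q in r])
E
```

```text
scene [ 147   92   51   36 1570] [172.1 109.2] [array([172. , 109.1]), array([50.1, 34.2]), np.float64(3.4)]
scene [354 183  12  23 223] [358.9 194.4] [array([359.5, 194. ]), array([22., 11.]), np.float64(90.0)]
scene [383 191  14  16 182] [389.5 197.5] [array([389.5, 198.5]), array([15., 13.]), np.float64(90.0)]
scene [416 193   8  15  99] [419.7 199.8] [array([419.5, 200. ]), array([14.,  7.]), np.float64(90.0)]
scene [554 370  20  18 274] [563.1 378.8] [array([563.5, 378.5]), array([17., 19.]), np.float64(90.0)]
side [ 457   21   45   45 1579] [480.4  42.4] [array([479.8,  40.7]), array([40.4, 43.1]), np.float64(8.7)]
side [471 163  14  33 275] [478.1 179.7] [array([478.5, 179. ]), array([ 9.6, 31.6]), np.float64(11.3)]
side [311 212  20  17 181] [319.5 221.2] [array([320.2, 220.8]), array([10.5, 21.1]), np.float64(56.3)]
side [299 233  14  12  80] [305.5 238.8] [array([306., 238.]), array([ 5.7, 15.6]), np.float64(45.0)]
side [287 253  13  10  68] [292.9 257.6] [array([292.8, 257.8]), array([ 5.2, 13.3]), np.float64(54.5)]
side [ 59 267  17  14 189] [ 67.1 273.7] [array([ 67. , 273.5]), array([13., 16.]), np.float64(90.0)]
```

View pics/crop0.png

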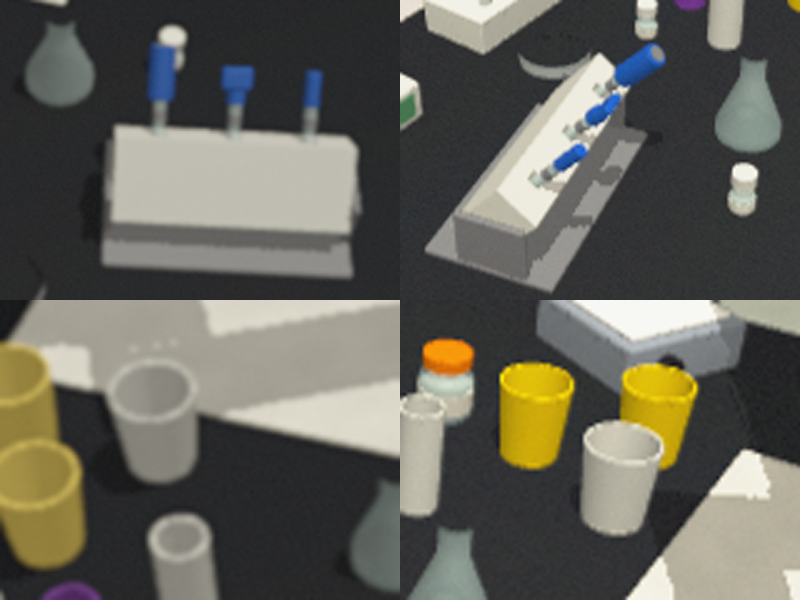

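```bash
python3 - <<'E'
from h import *
S,D=load('scene','0'),load('side','0')
def comp(f,c):
    m=cv2.inRange(cv2.cvtColor(f['color'],cv2.COLOR_BGR2HSV),(100,130,60),(125,255,255))
    k,l,st,ce=cv2.connectedComponentsWithStats(m); i=np.argmin(np.linalg.norm(ce[1:]-c,axis=1))+1
    p=np.argwhere(l==i)[:,::-1].astype(float); c=p.mean(0); w,v=np.linalg.eigh(np.cov((p-c).T)); return c,v[:,1]
for n,a,b in [('fat',(359,194),(319.5,221)),('flat',(389,197),(305,239)),('slim',(420,200),(293,258))]:
    N=[];P=[]
    for f,c in ((S,a),(D,b)):
        c,v=comp(f,np.array(c)); o,d1=ray(f,c-10*v); _,d2=ray(f,c+10*v); N.append(np.cross(d1,d2)); P.append((f,c))
    u=np.cross(*N); u/=np.linalg.norm(u); u*=np.sign(u[2])
    x,r=tri(P); print(n,x.round(4),np.round(r,4),'axis',u.round(3),'lean',np.arccos(u[2]).round(3))
print('beaker',tri([(S,(245.9,147)),(D,(416.6,192.9))]),onz(S,(245.9,147),.085),onz(D,(416.6,192.9),.085))
# holder: top front edges (crop a): block top-left/top-right corners, foot corners
for n,uv in [('foot far-left',(295+103/2.5,165+265/2.5)),('foot far-right',(295+352/2.5,165+277/2.5))]: print(n,onz(S,uv,.0))
for n,uv in [('foot near',(225+(552-400)/2.5,195+292/2.5)),('foot left',(225+(425-400)/2.5,195+248/2.5)),('foot right',(225+(648-400)/2.5,195+135/2.5))]: print(n,onz(D,uv,.0))
print('flask',onz(D,(364.5,252),0),onz(S,(319,200),0),'vialtop',tri([(S,(363.8,180)),(D,(362,264))]),
 'tall',tri([(S,(255,189)),(D,(356,182))]))
E
```

```text
fat [0.5653 0.0516 0.1337] [0.0005 0.0005] axis [-0.662 -0.27   0.699] lean 0.797
flat [0.5531 0.1275 0.1319] [0.0017 0.0017] axis [-0.615 -0.054  0.787] lean 0.666
slim [0.5372 0.2001 0.1307] [0.0004 0.0004] axis [-0.666 -0.133  0.734] lean 0.747
beaker (array([ 0.44308701, -0.30314996,  0.08287445]), [np.float64(7.036189385384978e-05), np.float64(7.036189385393958e-05)]) [ 0.44508514 -0.30209536  0.085     ] [ 0.441959   -0.29989551  0.085     ]
foot far-left [0.71585068 0.03719761 0.        ]
foot far-right [0.65921674 0.28125919 0.        ]
foot near [0.52687132 0.2466627  0.        ]
foot left [6.64962756e-01 2.74360855e-01 1.11022302e-16]
foot right [0.58109176 0.00276687 0.        ]
flask [ 0.48064799 -0.05205626  0.        ] [ 0.50718458 -0.06651249  0.        ] vialtop (array([0.43856035, 0.04390929, 0.04687818]), [np.float64(0.00036748805455039444), np.float64(0.0003674880545503382)]) tall (array([ 0.60657139, -0.21020495,  0.11182136]), [np.float64(0.0018544480031997385), np.float64(0.001854448003199645)])
```

The fat head is at scene (359,194) / side (320,221). The flat paddle at scene (389,197) and the slim head at (420,200) are not it: the first is the widest and longest round head. The wide white beaker is at scene (246,150); the yellow cups (203,150) and (211,182), the narrow white one (256,203) and the purple one (223,225) are not it.

Call:
step_arm(rows=[[0.384,0.703,0.03,-0.034,0.0876],[0.384,0.703,0.03,-0.034,0.05],[0.384,0.703,0.03,-0.034,0.05],[0.384,0.703,0.03,-0.034,0.05],[0.384,0.703,0.03,-0.034,0.05],[0.384,0.703,0.03,-0.034,0.05],[0.384,0.703,0.03,-0.034,0.05],[0.384,0.703,0.03,-0.034,0.05],[0.384,0.703,0.03,-0.034,0.05],[0.384,0.703,0.03,-0.034,0.05],[0.384,0.703,0.03,-0.034,0.05],[0.384,0.703,0.03,-0.034,0.05],[0.384,0.703,0.03,-0.034,0.05],[0.384,0.703,0.03,-0.034,0.05],[0.384,0.703,0.03,-0.034,0.05],[0.384,0.703,0.03,-0.034,0.05],[0.384,0.703,0.03,-0.034,0.05],[0.384,0.703,0.03,-0.034,0.05],[0.384,0.703,0.03,-0.034,0.05],[0.384,0.703,0.03,-0.034,0.05]])

```text
t: 2.15
eef_pos: [0.5562, 0.0495, 0.2303]
ee_rot: [3.142, -0.0, -2.918]
force: [-0.3, -0.2, 0.4]
width: 0.0498
gripper_force: 0.0
```

```bash
python3 - <<'E'
from h import *
grab(['scene','side','wrist'],'1')
a=[load(n,'1')['color'] for n in ('scene','side','wrist')]
c=[a[0][80:280,240:500],a[1][120:320,200:460]]
c=[cv2.resize(x,(400,300)) for x in c]
cv2.imwrite('pics/m1.png',np.vstack([np.hstack(c),np.hstack([cv2.resize(a[2],(480,300)),np.zeros((300,320,3),np.uint8)])]))
E
```

```text
(no output)
```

View pics/m1.png

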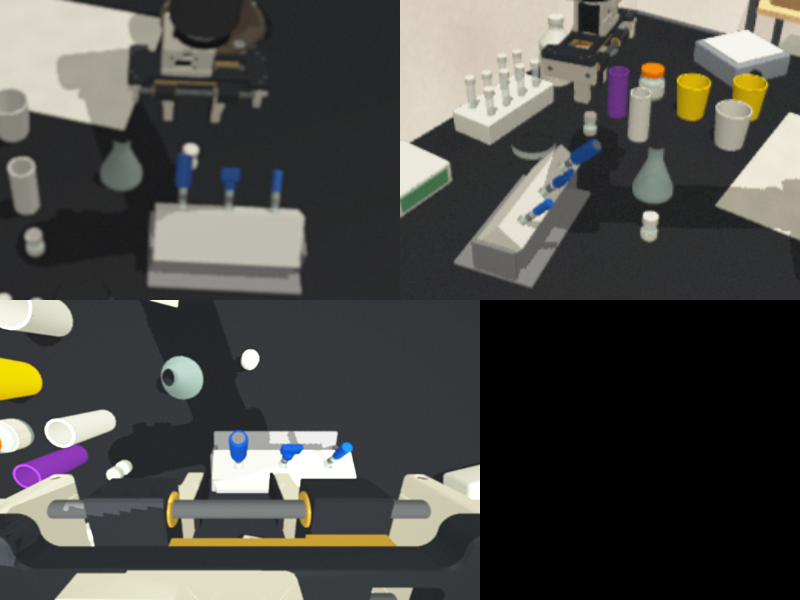

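```bash
python3 - <<'E'
from h import *
from station import arm
S,D,W=[load(n,'1') for n in ('scene','side','wrist')]
P=[];N=[]
for f,g,lo in ((S,(359,194),60),(D,(319.5,221),60),(W,(318,193),60)):
    m=cv2.inRange(cv2.cvtColor(f['color'],cv2.COLOR_BGR2HSV),(100,130,40),(125,255,255))
    k,l,st,ce=cv2.connectedComponentsWithStats(m); i=np.argmin(np.linalg.norm(ce[1:]-g,axis=1)+1e3*(st[1:,4]<40))+1
    p=np.argwhere(l==i)[:,::-1].astype(float); c=p.mean(0); w,v=np.linalg.eigh(np.cov((p-c).T)); print(st[i],c.round(1))
    d1=ray(f,c-10*v[:,1])[1];d2=ray(f,c+10*v[:,1])[1];n=np.cross(d1,d2);N.append(n/np.linalg.norm(n));P.append((f,c))
x,r=tri(P);print(x.round(4),np.round(r,4)); print(tri(P[:2])[0])
u=np.linalg.svd(np.array(N))[2][2];u*=np.sign(u[2]);print('axis',u,np.arccos(u[2]))
# dist of axis line to wrist ray plane at nominal
nom=np.array([-.628,-.144,.765]); print([float(n@nom) for n in N])
print([ (proj(f,x+s*nom)-c).round(1) for (f,c) in P for s in (-.0275,.0275)])
E
```

```text
[353 183  12  22 215] [358.8 194.2]
[311 212  20  18 185] [319.5 221.3]
[305 173  26  43 658] [317.6 196.4]
[0.5651 0.0513 0.1334] [0.0009 0.001  0.0002]
[0.56507688 0.05139279 0.13347234]
axis [-0.65806577 -0.18669147  0.72944893] 0.7532803447168214
[-0.07575552009090476, 0.040780137025505925, 0.00358947138471345]
[array([-0.5, 11.1]), array([  0.8, -10.5]), array([-6.1,  4.8]), array([ 7. , -5.4]), array([0.2, 9.1]), array([  0.1, -10.8])]
```

Call:
step_arm(rows=[[0,-0.001,-0.03,0,0.05],[0,-0.001,-0.06,0,0.05],[0,-0.001,-0.09,0,0.05],[0,-0.001,-0.106,0,0.05],[0,-0.001,-0.106,0,0.05],[0,-0.001,-0.106,0,0.04],[0,-0.001,-0.106,0,0.03],[0,-0.001,-0.106,0,0.02],[0,-0.001,-0.106,0,0.015],[0,-0.001,-0.106,0,0.015],[0,-0.001,-0.106,0,0.015],[0,-0.001,-0.106,0,0.015]], newtons=10)

```text
t: 3.5
eef_pos: [0.5569, 0.0496, 0.1247]
ee_rot: [-3.142, 0.001, -2.917]
force: [-0.7, 0.6, 4.9]
width: 0.0243
gripper_force: 10.0
```

Call:
step_arm(rows=[[-0.003,-0.001,0.004,0,0.015],[-0.006,-0.0014,0.0077,0,0.015],[-0.0095,-0.0022,0.0115,0,0.015],[-0.0126,-0.0029,0.0153,0,0.015],[-0.0157,-0.0036,0.0191,0,0.015],[-0.0188,-0.0043,0.023,0,0.015]])

```text
t: 4.1
eef_pos: [0.5375, 0.0451, 0.1475]
ee_rot: [3.142, -0.0, -2.917]
force: [0.5, 0.3, -0.7]
width: 0.0247
gripper_force: 10.0
```

```bash
python3 - <<'E'
from h import *
grab(['scene','side','wrist'],'2')
a=[load(n,'2')['color'] for n in ('scene','side','wrist')]
c=[a[0][150:270,290:450],a[1][150:270,250:410]]
c=[cv2.resize(x,(400,300),interpolation=2) for x in c]
cv2.imwrite('pics/m2.png',np.vstack([np.hstack(c),np.hstack([cv2.resize(a[2],(480,300)),np.zeros((300,320,3),np.uint8)])]))
E
```

```text
(no output)
```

View pics/m2.png

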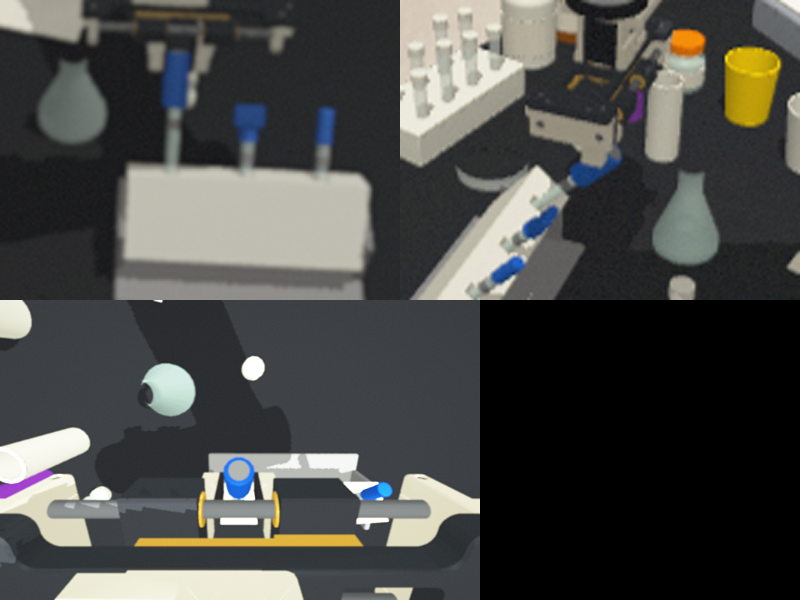

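Call:
step_arm(rows=[[-0.0047,-0.0011,0.0057,0,0.015],[-0.0094,-0.0022,0.0115,0,0.015],[-0.0141,-0.0032,0.0172,0,0.015],[-0.0188,-0.0043,0.023,0,0.015],[-0.0236,-0.0054,0.0287,0,0.015],[-0.0283,-0.0065,0.0344,0,0.015],[-0.033,-0.0076,0.04,0,0.015],[-0.0377,-0.0086,0.046,0,0.015],[-0.0424,-0.0097,0.0516,0,0.015],[-0.047,-0.0108,0.0574,0,0.015],[-0.0518,-0.0119,0.063,0,0.015],[-0.0565,-0.013,0.069,0,0.015],[-0.0565,-0.013,0.069,0,0.015],[-0.0565,-0.013,0.069,0,0.015]])

```text
t: 5.65
eef_pos: [0.4814, 0.0323, 0.2163]
ee_rot: [3.141, 0.001, -2.917]
force: [0.1, -0.2, 0.1]
width: 0.0238
gripper_force: 9.9
```

```bash
python3 - <<'E'
from h import *
grab(['scene','side','wrist'],'3')
a=[load(n,'3')['color'] for n in ('scene','side','wrist')]
c=[a[0][120:240,290:450],a[1][120:240,270:430]]
c=[cv2.resize(x,(400,300),interpolation=2) for x in c]
cv2.imwrite('pics/m3.png',np.vstack([np.hstack(c),np.hstack([cv2.resize(a[2],(480,300)),np.zeros((300,320,3),np.uint8)])]))
E
```

```text
(no output)
```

View pics/m3.png

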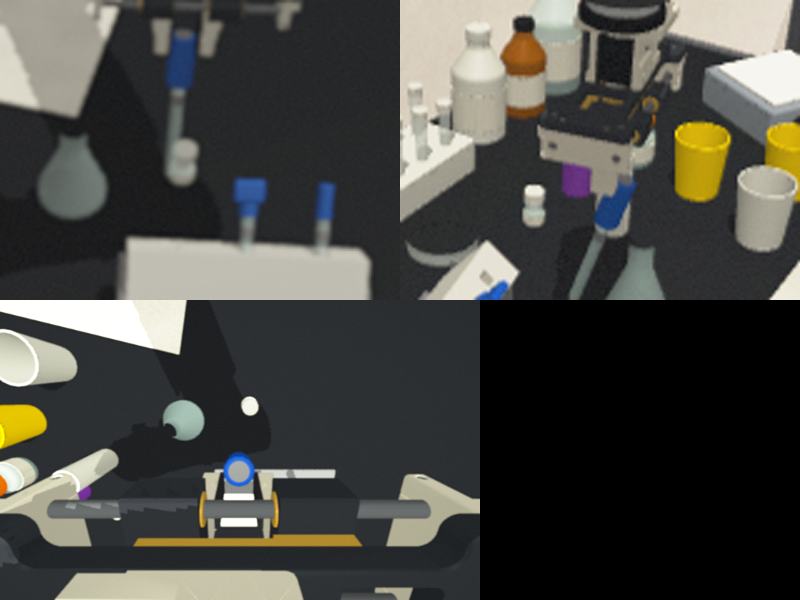

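Side view: the shaft runs from (580,290) to the head at (615,205), so the rod is clear of the holder and is already swinging towards vertical in the pads. I'll raise it and ease the grip so gravity finishes the turn.

Call:
step_arm(rows=[[0,0,0.03,0,0.015],[0,0,0.06,0,0.015],[0,0,0.06,0,0.015],[0,0,0.06,0,0.015]], newtons=7)

```text
t: 6.2
eef_pos: [0.4817, 0.0324, 0.2762]
ee_rot: [3.141, 0.001, -2.917]
force: [0.0, 1.1, -0.5]
width: 0.0242
gripper_force: 6.9
```

```bash
cat >> h.py <<'E'
def axis(tag,tcp,names=('scene','side')):
    "head axis from the blue masks near the grasp point"
    P=[];N=[]
    for n in names:
        f=load(n,tag); g=proj(f,np.array(tcp)+[0,0,0.0])
        m=cv2.inRange(cv2.cvtColor(f['color'],cv2.COLOR_BGR2HSV),(100,110,30),(128,255,255))
        k,l,st,ce=cv2.connectedComponentsWithStats(m); i=np.argmin(np.linalg.norm(ce[1:]-g,axis=1)+1e3*(st[1:,4]<40))+1
        p=np.argwhere(l==i)[:,::-1].astype(float); c=p.mean(0); w,v=np.linalg.eigh(np.cov((p-c).T)); v=v[:,1]; v*=np.sign(v[1])
        # shaft: grey-green pixels brighter than bench below the head, along the axis
        nn=np.cross(ray(f,c-10*v)[1],ray(f,c+10*v)[1]);N.append(nn/np.linalg.norm(nn));P.append((f,c)); print(n,st[i],c.round(1),'img angle from vertical deg',np.degrees(np.arctan2(v[0],v[1])).round(1),
          'vertical would be',np.degrees(np.arctan2(*(proj(f,np.array(tcp)-[0,0,.05])-proj(f,tcp)))).round(1))
    x,r=tri(P); u=np.cross(*N);u/=np.linalg.norm(u);u*=np.sign(u[2]); print('head',x.round(4),np.round(r,4),'axis',u.round(3),'lean',np.degrees(np.arccos(u[2])).round(1))
E
python3 - <<'E'
from h import *
axis('3',(.481,.032,.216))
grab(['scene','side'],'4'); axis('4',(.481,.032,.276))
E
```

```text
scene [356 133  13  23 217] [362.2 144.9] img angle from vertical deg -11.2 vertical would be -6.8
side [347 191  18  21 173] [355.4 202.1] img angle from vertical deg -37.1 vertical would be -4.0
head [0.4758 0.0328 0.2163] [0.0003 0.0003] axis [-0.46   0.013  0.888] lean 27.4
scene [358 115  13  23 238] [364.3 126.6] img angle from vertical deg -9.9 vertical would be -6.8
side [350 170  16  21 193] [357.8 180.7] img angle from vertical deg -28.2 vertical would be -4.0
head [0.4739 0.0323 0.2757] [0. 0.] axis [-0.364  0.002  0.932] lean 21.3
```

Call:
step_arm(rows=[[0,0,0.01,0,0.015],[0,0,0.02,0,0.015],[0,0,0.02,0,0.015],[0,0,0.02,0,0.015],[0,0,0.02,0,0.015]], newtons=4.5)

```text
t: 6.8
eef_pos: [0.4812, 0.0322, 0.2959]
ee_rot: [3.141, -0.0, -2.917]
force: [0.1, 0.5, -0.8]
width: 0.0243
gripper_force: 4.4
```

```bash
python3 - <<'E'
from h import *
grab(['scene','side'],'5'); axis('5',(.481,.032,.296))
E
```

```text
scene [359 108  13  23 236] [364.9 119.7] img angle from vertical deg -9.3 vertical would be -6.8
side [351 161  16  23 206] [358.4 172.9] img angle from vertical deg -25.8 vertical would be -4.0
head [0.4736 0.032  0.2966] [0.0004 0.0004] axis [-0.334 -0.004  0.942] lean 19.5
```

Call:
step_arm(rows=[[0,0,0,0,0.015],[0,0,0,0,0.015],[0,0,0,0,0.015],[0,0,0,0,0.015],[0,0,0,0,0.015],[0,0,0,0,0.015],[0,0,0,0,0.015],[0,0,0,0,0.015]], newtons=3)

```text
t: 7.7
eef_pos: [0.4814, 0.0322, 0.2962]
ee_rot: [3.142, 0.0, -2.917]
force: [0.2, 0.4, -1.3]
width: 0.0248
gripper_force: 3.0
```

```bash
python3 - <<'E'
from h import *
grab(['scene','side','wrist'],'6'); axis('6',(.481,.032,.296))
a=[load(n,'6')['color'] for n in ('scene','side','wrist')]
c=[a[0][70:190,290:450],a[1][120:240,270:430]]
c=[cv2.resize(x,(400,300),interpolation=2) for x in c]
cv2.imwrite('pics/m6.png',np.vstack([np.hstack(c),np.hstack([cv2.resize(a[2],(480,300)),np.zeros((300,320,3),np.uint8)])]))
E
```

```text
scene [359 108  13  23 234] [364.9 119.5] img angle from vertical deg -8.4 vertical would be -6.8
side [351 161  16  23 207] [358.6 172.8] img angle from vertical deg -24.4 vertical would be -4.0
head [0.4733 0.0319 0.2969] [0.0004 0.0004] axis [-0.312 -0.016  0.95 ] lean 18.2
```

View pics/m6.png

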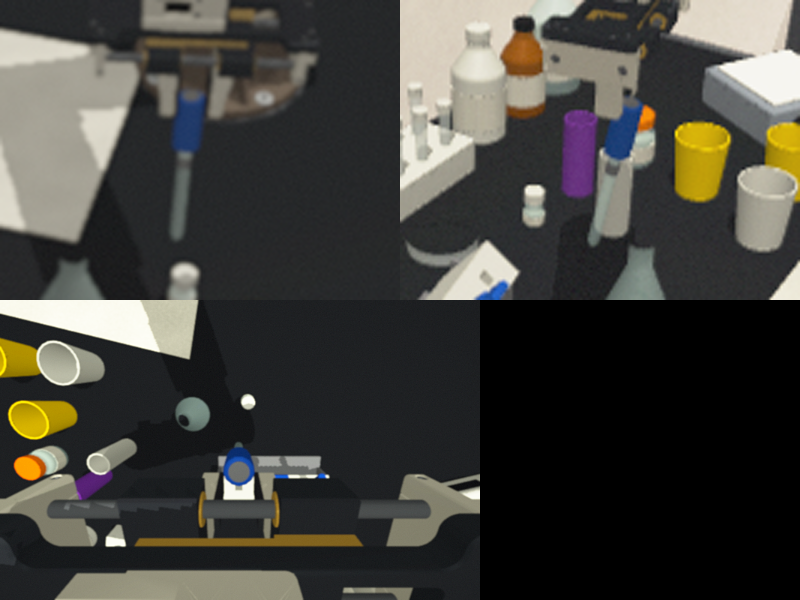

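Call:
step_arm(rows=[[0.03,0.007,0,0,0.015],[0.053,0.012,0,0,0.015],[0.07,0.016,0,0,0.015],[0.081,0.0185,0,0,0.015],[0.087,0.02,0,0,0.015],[0.09,0.0205,0,0,0.015],[0.09,0.0205,0,0,0.015]])

```text
t: 8.55
eef_pos: [0.5712, 0.0526, 0.2962]
ee_rot: [3.142, -0.0, -2.917]
force: [-0.0, -0.1, -1.1]
width: 0.0241
gripper_force: 2.9
```

```bash
python3 - <<'E'
from h import *
S,D=load('scene','6'),load('side','6')
a,_=tri([(S,(360.8,165.2)),(D,(348,217.2))]);b,_=tri([(S,(363.2,130.8)),(D,(357.2,182.8))]);print(a,b,(b-a)/np.linalg.norm(b-a),np.linalg.norm(b-a))
grab(['scene','side'],'7'); axis('7',(.57,.052,.296))
E
```

```text
[0.49356625 0.03631294 0.16494496] [0.47747416 0.03035508 0.26676224] [-0.15585086 -0.05770147  0.98609383] 0.10325313815171722
scene [359 135  14  23 235] [365.6 147.1] img angle from vertical deg -16.3 vertical would be -7.3
side [315 154  14  23 217] [322.1 165.5] img angle from vertical deg -15.6 vertical would be -0.7
head [0.561  0.052  0.2964] [0.0003 0.0003] axis [-0.295  0.104  0.95 ] lean 18.2
```

```bash
cat >> h.py <<'E'
def shaft(tag,ref,tcp,names=('scene','side'),thr=18):
    "axis line and tip of the shaft from the picture change between two frames, in the band where the shaft can be"
    N=[];T=[]
    for n in names:
        f,g=load(n,tag),load(n,ref)
        df=cv2.absdiff(f['color'],g['color']).max(2)
        b=np.array(tcp); roi=np.zeros(df.shape,np.uint8)
        poly=[proj(f,b+np.array(q)) for q in ((-.02,-.02,-.032),(.02,.02,-.032),(-.02,.02,-.032),(.02,-.02,-.032),(-.05,-.05,-.16),(.05,.05,-.16),(-.05,.05,-.16),(.05,-.05,-.16))]
        cv2.fillConvexPoly(roi,cv2.convexHull(np.array(poly,np.float32)).astype(np.int32),255)
        m=((df>thr)&(roi>0)).astype(np.uint8); k,l,st,ce=cv2.connectedComponentsWithStats(m); i=np.argmax(st[1:,4])+1
        p=np.argwhere(l==i)[:,::-1].astype(np.float32); vx,vy,x0,y0=cv2.fitLine(p,cv2.DIST_HUBER,0,.01,.01).ravel()
        v=np.array([vx,vy])*np.sign(vy); c=np.array([x0,y0]); s=(p-c)@v; r=(p-c)@np.array([-v[1],v[0]])
        nn=np.cross(ray(f,c-15*v)[1],ray(f,c+15*v)[1]);N.append(nn/np.linalg.norm(nn)); T.append((f,c+v*np.percentile(s,99.5)))
        print(n,st[i],'halfwidth px',np.abs(r).mean().round(2),'tip px',T[-1][1].round(1))
    u=np.cross(*N);u/=np.linalg.norm(u);u*=np.sign(u[2]);x,r=tri(T)
    print('tip',x.round(4),np.round(r,4),'axis',u.round(3),'lean',np.degrees(np.arccos(u[2])).round(1)); return x,u
E
python3 - <<'E'
from h import *
shaft('6','7',(.481,.032,.296)); shaft('7','6',(.571,.052,.296))
E
```

```text
scene [353 125  26  56 673] halfwidth px 4.32 tip px [362.2 179.1]
side [345 178  17  41 391] halfwidth px 3.02 tip px [351.9 217.9]
tip [0.5015 0.0332 0.144 ] [0.0218 0.0218] axis [-0.032 -0.069  0.997] lean 4.4
scene [358 153  13  28 205] halfwidth px 2.29 tip px [360.8 180.1]
side [313 170  16  42 282] halfwidth px 2.48 tip px [316.2 210.2]
tip [0.5638 0.0573 0.1777] [0.0089 0.0089] axis [-0.079 -0.024  0.997] lean 4.8
```

Call:
step_arm(rows=[[0,0,0,0,0.015],[-0.003,-0.008,0,0,0.015],[-0.009,-0.025,0,0,0.015],[-0.018,-0.05,0,0,0.015],[-0.03,-0.083,0,0,0.015],[-0.043,-0.12,0,0,0.015],[-0.056,-0.157,0,0,0.015],[-0.07,-0.194,0,0,0.015],[-0.083,-0.231,0,0,0.015],[-0.096,-0.265,0,0,0.015],[-0.106,-0.295,0,0,0.015],[-0.115,-0.32,0,0,0.015],[-0.121,-0.338,0,0,0.015],[-0.125,-0.348,0,0,0.015],[-0.1275,-0.3535,0,0,0.015],[-0.1275,-0.3535,0,0,0.015],[-0.1275,-0.3535,0,0,0.015]], newtons=8)

```text
t: 10.35
eef_pos: [0.4439, -0.3004, 0.2962]
ee_rot: [3.142, 0.0, -2.917]
force: [0.4, 0.1, -0.4]
width: 0.0229
gripper_force: 7.7
```

```bash
python3 - <<'E'
from h import *
grab(['scene','side','wrist'],'8'); axis('8',(.4435,-.301,.296)); 
try: shaft('8','7',(.4435,-.301,.296),thr=25)
except Exception as e: print(e)
a=[load(n,'8')['color'] for n in ('scene','side')]
p=[proj(load(n,'8'),(.4435,-.301,.2)).astype(int) for n in ('scene','side')]; print(p)
c=[]
for x,q in zip(a,p): 
    y0,x0=max(q[1]-75,0),max(q[0]-50,0); print(x0,y0); c.append(cv2.resize(x[y0:y0+150,x0:x0+100],(400,600),interpolation=2))
cv2.imwrite('pics/m8.png',np.hstack(c))
E
```

```text
scene [232  73  11  21 143] [237.4  83.1] img angle from vertical deg 18.7 vertical would be 8.5
side [425 121  12  18 138] [430.3 129.8] img angle from vertical deg -22.7 vertical would be -9.4
head [ 0.4333 -0.3045  0.2969] [0.0019 0.0019] axis [-0.148 -0.268  0.952] lean 17.8
scene [234  90  11  38 167] halfwidth px 1.33 tip px [243.4 126.2]
side [420 136  13  26 112] halfwidth px 1.15 tip px [421.  161.1]
tip [ 0.4515 -0.2999  0.1841] [0.0106 0.0106] axis [-0.095 -0.033  0.995] lean 5.8
[array([241, 116]), array([421, 159])]
191 41
371 84
```

View pics/m8.png

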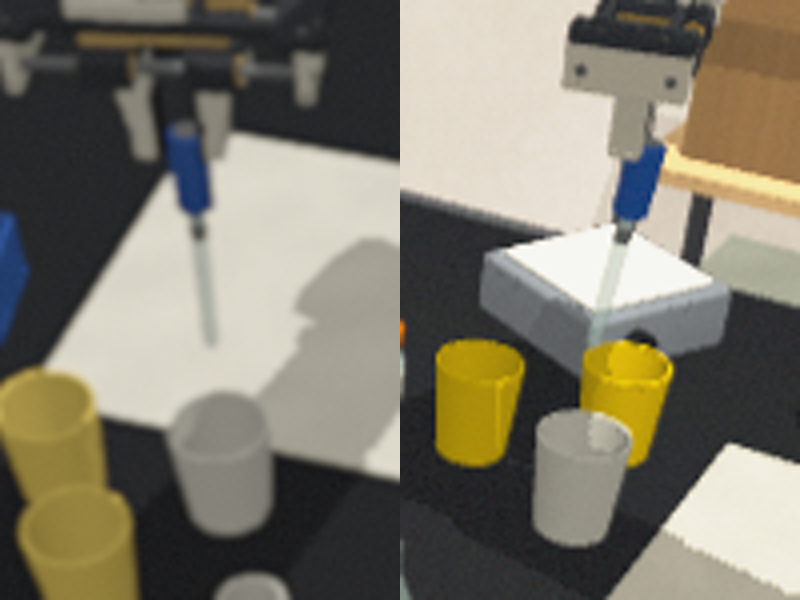

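```bash
python3 - <<'E'
from h import *
S,D=load('scene','8'),load('side','8')
s=lambda x,y:(191+x/4,41+y/4)
d=lambda x,y:(371+(x-400)/4,84+y/4)
B,r=tri([(S,s(195,212)),(D,d(629,218))]);print('B',B,r)
for top in ((625,238),(629,218)):
  n=np.cross(ray(D,d(*top))[1],ray(D,d(597,342))[1]);o=ray(D,(0,0))[0]
  so,sd=ray(S,s(211,347)); T=so+sd*(n@(o-so))/(n@sd); u=(B-T); print('T',T,np.linalg.norm(u),u/np.linalg.norm(u),np.degrees(np.arccos(u[2]/np.linalg.norm(u))),'side px in crop',(proj(D,T)-[371,84])*4+[400,0])
# rod vector with |u|=110 using scene tip ray only
so,sd=ray(S,s(211,347));k=(B-so)@sd;h=np.linalg.norm(so+k*sd-B);print(h)
for sg in(-1,1):
    T=so+sd*(k+sg*np.sqrt(max(.11**2-h*h,0)));u=(B-T)/.11;print(T,u,(proj(D,T)-[371,84])*4+[400,0])
E
```

```text
B [ 0.43568208 -0.30197005  0.26820854] [np.float64(0.0007760379569276093), np.float64(0.0007760379569274976)]
T [ 0.44371044 -0.30054404  0.15819792] 0.11031239896061913 [-0.07277845 -0.01292699  0.99726435] 4.239032107462319 side px in crop [594.37401323 351.75366516]
T [ 0.44364476 -0.30057774  0.15813101] 0.11037394197809061 [-0.0721428  -0.0126145   0.99731454] 4.1999510848459085 side px in crop [594.4609025  351.83900281]
0.08677576606577907
[ 0.53317388 -0.25464803  0.24934126] [-0.88628912 -0.43020021  0.17152076] [471.99990899 231.56486612]
[ 0.44404477 -0.30037253  0.15853852] [-0.07602446 -0.01452292  0.99700018] [593.93166762 351.31921878]
```

Scene: the tip is at crop (211,346) and the head's lower end at (195,212). Triangulated, the rod is 110 mm long (as it should be), leans 4.2°, and its tip is on the beaker's axis, 73 mm above the rim. I'll lower it 30 mm and settle.

Call:
step_arm(rows=[[0,0,-0.003,0,0.015],[0,0,-0.008,0,0.015],[0,0,-0.014,0,0.015],[0,0,-0.02,0,0.015],[0,0,-0.025,0,0.015],[0,0,-0.028,0,0.015],[0,0,-0.03,0,0.015],[0,0,-0.03,0,0.015],[0,0,-0.03,0,0.015],[0,0,-0.03,0,0.015],[0,0,-0.03,0,0.015],[0,0,-0.03,0,0.015],[0,0,-0.03,0,0.015],[0,0,-0.03,0,0.015]], newtons=10)

```text
t: 11.9
eef_pos: [0.4439, -0.3008, 0.2662]
ee_rot: [-3.142, 0.0, -2.917]
force: [0.6, -0.1, -1.0]
width: 0.023
gripper_force: 9.7
```

```bash
python3 - <<'E'
from h import *
grab(['scene','side'],'9'); axis('9',(.4435,-.301,.266))
a=[load(n,'9')['color'] for n in ('scene','side')]
cv2.imwrite('pics/m9.png',np.hstack([cv2.resize(x[y:y+150,X:X+100],(400,600),interpolation=2) for x,X,y in zip(a,(191,371),(41,84))]))
E
```

```text
scene [233  84  11  20 116] [239.3  93.3] img angle from vertical deg 14.1 vertical would be 8.5
side [424 130  12  18 132] [429.  139.2] img angle from vertical deg -23.8 vertical would be -9.4
head [ 0.4332 -0.304   0.2669] [0.0002 0.0002] axis [-0.183 -0.198  0.963] lean 15.7
```

View pics/m9.png

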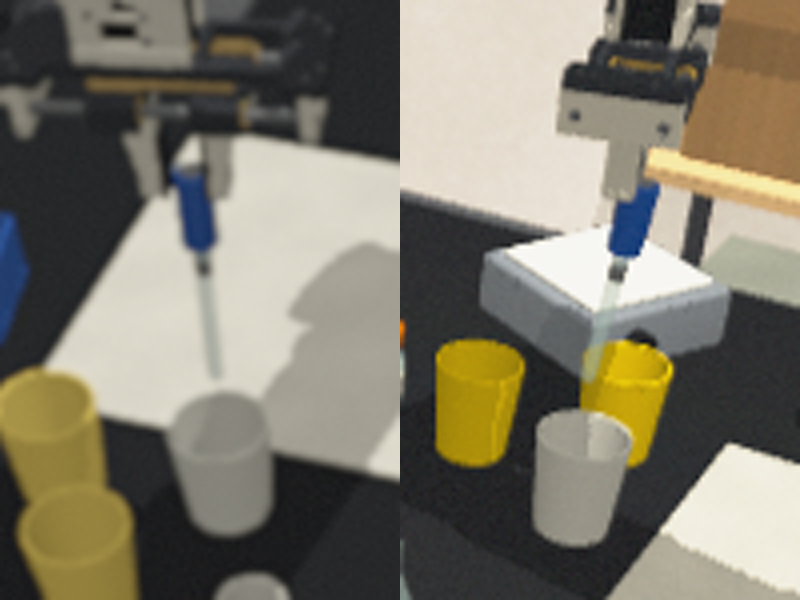

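```bash
python3 - <<'E'
from h import *
from station import arm
S,D=load('scene','9'),load('side','9')
s=lambda x,y:(191+x/4,41+y/4)
d=lambda x,y:(371+(x-400)/4,84+y/4)
B,r=tri([(S,s(201,248)),(D,d(625,252))]);T,r2=tri([(S,s(217,377)),(D,d(590,382))])
u=B-T;L=np.linalg.norm(u);lean=np.degrees(np.arccos(u[2]/L));print(B,T,r,r2,L,lean)
print(np.abs(arm.get_state()['qd']).max())
if lean<7.5 and np.hypot(T[0]-.4435,T[1]+.301)<.014: arm.job_done();print('done')
E
```

```text
[ 0.4353441  -0.30207323  0.24036682] [ 0.44361358 -0.29976368  0.13154717] [np.float64(0.00233696986437075), np.float64(0.0023369698643707112)] [np.float64(0.0010473418928157567), np.float64(0.0010473418928158965)] 0.1091578402497289 4.5113248390008565
0.0019370990354577447
the job is handed in; nothing more can be done
done
```

I handed the job in at about 12 s. By my last camera measurement, the fat-headed electrode is held still at about 10 N, leaning about 4.5° from vertical, tip down over the middle of the wide beaker and about 45 mm above the rim; the judge's verdict was not shown.

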